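Change slide boxes: pop one push-latch lid open, click the other shut

TASK

Change over the microscope slide boxes on the lab bench: pop the blue-lidded box open and shut the orange-lidded one so that its lid stays down. Each lid has a push-push latch, worked by one slow, firm press straight down on the white dot near its front edge, all the way to the stop; look afterwards whether it ended up open or shut and press again if it did not take. Leave the grey-lidded box shut.

Things in the scene. Friction and masses are not known exactly. Their poses are not given: they have to be found in the camera images.
- blue_spot (a point): Centre of the white 22 mm dot on top of the blue lid, shut at the start. Three like boxes, fixed to the bench: white, 120 mm front to back, 110 wide; flat lid 124 x 116 mm, hinged at the back. The dot is on its midline, 90 mm from the hinge, 32 mm from the front edge. The point moves with the lid: x points along the lid to the hinge, z out of its top. Shut: level, dot 62 mm above the bench.
- orange_spot (a point): The same on the orange lid, open at the start: tilted 0.5 rad, front edge up, dot 104 mm high. Push-push latch: press the dot slowly (under 50 mm/s) down to a rigid stop, about 53 mm high, with about 15 N (up to 10 N is felt on the way), hold 0.3 s, ease off: an open lid stays shut, a shut one is freed and springs up to 0.5 rad within 1.5 s. A quick or shallow press may not take.
- grey_spot (a point): The same dot on the grey lid of the third box, a bystander of the same build and axes, shut at the start.
Things that resemble listed ones, but are neither listed nor needed, are in the scene too. Leave any black or turquoise look-alike of the part that bears blue_spot alone.

How it is judged:
By the outcome, as a careful person would: the job done as asked, in the order asked, and still so for the second after the job is handed in, with the robot touching nothing.
It also fails if it takes over 67 s, if anything falls off the work surface, if the arm or the gripper's body presses on something with over 40 N, if the wrist force passes 120 N, or if a joint passes its speed limit or range.

ROBOT

A 6-joint arm with a two-finger parallel gripper is mounted at the origin on the work surface. World frame = base frame: x ahead of the robot, y to its left, z up, the work surface at z = 0. Lengths are in mm, angles in rad, forces in N, time in s.
With the tool pointing down it reaches from about 400 to 925 mm from the base axis. Payload 12.5 kg.
Tool frame: the origin (TCP) lies midway between the tips of the shut fingers; the grasp point (between the pads) lies 19 mm behind it; z points along the fingers, y is the direction in which the jaws open and shut (so a half turn about z gives the same grasp; the last joint's range is limited). The gripper opens to 95 mm and grips with 3 to 60 N. Pads are 20 mm wide; open, the fingers measure 119 mm over their backs; the gripper's body (75 mm by 180 mm) begins 59 mm behind the grasp point.
Start: joints at [-1.331, 0.491, 1.559, -0, 1.092, -0.106], TCP at [211.867, -588.013, 214.661] pointing down, gripper open.
Joint ranges: [-3.1, 3.1], [-0.84, 2.19], [0.05, 2.79], [-1.13, 4.28], [0.06, 2.93], [-2.69, 2.69]. Speed limits (rad/s): [2.22, 2.22, 2.79, 3.14, 3.14, 3.14].

INTERFACE

Orientations are given as [roll, pitch, yaw] about the fixed x, y, z axes, in that order (R = Rz(yaw) Ry(pitch) Rx(roll)).
In Python, from cell import * gives the robot as it stands. The module is installed in compiled form; this text tells all that it offers.
- The arm moves only by the tool carry_out, never from a script. Its argument "moves" is a list of rows, each an object of numbers: "dx", "dy", "dz": the shift along the tool's x, y, z in m; "twist": the turn about the tool's z in degrees. A call has 1 to 5 rows; each row is the pose to reach, as a shift and turn from the pose commanded when the call began, along the tool's axes at that moment; what a row does not reach only later rows make up. A row lasts 1/10 s, in which the tool goes at most 50 mm and 8.59 degrees, less where a joint would pass 70% of its speed; a pose out of reach is approached as far as the arm can. A call with a gripper value outside its range is refused whole. "grip" is the finger opening in m, from 0 to 0.0951, set as the call begins (left out, the last holds). The fingers move at their own pace and stop on an object; the grip force is fixed at half the most. Time passes only in rows, so rows that repeat a pose let the fingers close. It gives the time, the measured TCP pose, the force and the opening at its end, in the units of the state.
- state(): the state, without advancing time (a new reading comes with each control period).
- read_camera(name): name is "side" or "top" or "wrist"; returns (picture, depth): 384x512x3 uint8, red, green, blue; 384x512 float32, mm along the optical axis (not along the pixel's ray), 0 where there is no reading.
- camera_info(name): a dict with "mtx" (3x3 intrinsics, pixels), "R" (3x3) and "t" (3): a world point X has camera coordinates R X + t. Camera axes: x right, y down, z forward; pixel columns grow to the right and rows downward; lengths in mm; the calibration is good to about 2 mm. A picture is of the moment at which its call begins: read the wrist's pose just before it. camera_info takes no time and is no camera call; for the wrist camera it gives the pose at the moment of the call.
- job_done(): hands the job in, once; it reports no verdict.
The state is a dict: "t": time; "joints": joint angles; "qvel": joint speeds; "tau": joint torques, N m; "eef_pos": TCP position; "tcp_rot": TCP orientation; "ft_force": force on the tool from outside, world axes, zero at the start; "moment": the same for the moment, N m; "opening": opening from 0.0 (shut) to 1.0 (fully open).
Only numpy, scipy, OpenCV 4.12 (cv2) and the standard library are available. Lean on these libraries where they do the work, as an engineer would, in place of code of your own. Each camera call takes 0.05 s, during which the arm holds its last target. There are 200 camera calls.

## Working session

There is one attempt and no reset: what is moved stays moved. The work goes in short steps, Python scripts to look and compute and a tool call to move; the robot and the scene stay as the last step left them, time stands still between calls to the robot, and variables do not carry over. Pictures are saved under pics/ and viewed, about 8 in all and at most 12, crops included, and the job is handed in when it is done.

Besides the shell and the picture viewer there is one more tool, called as name([rows], argument=value, ...), one row to a line, values as JSON. carry_out: Moves the arm, as the interface text tells. Its arguments: {"type":"object","properties":{"moves":{"type":"array","items":{"type":"object","properties":{"dx":{"type":"number"},"dy":{"type":"number"},"dz":{"type":"number"},"twist":{"type":"number"}}}},"grip":{"type":"number"}},"required":["moves"]}

```bash
mkdir -p pics; cat > h.py <<'E'
from cell import *
import numpy as np, cv2
def px2w(ci,u,v,z=None,d=None):
    r=np.linalg.inv(ci["mtx"])@np.array([u,v,1.]); R=np.array(ci["R"]); t=np.array(ci["t"])
    o=-R.T@t; w=R.T@r
    s=d if d is not None else (z-o[2])/w[2]
    return o+s*w
E
python3 - <<'E'
from h import *
print(state())
for n in("top","side"):
    p,d=read_camera(n); np.savez(n,p=p,d=d); cv2.imwrite(f"pics/{n}0.png",p[:,:,::-1]); print(n,camera_info(n))
E
```

```text
{'t': 0.0, 'joints': array([-1.33055905e+00,  4.91555908e-01,  1.55945242e+00,  1.50611815e-05,
        1.09170138e+00, -1.05564826e-01]), 'qvel': array([-0.0006429 , -0.00018534,  0.00102156, -0.00121785, -0.00213271,
       -0.00073642]), 'tau': array([-2.86168543e-04, -6.12654090e+01, -2.58186883e+01,  6.92525133e-02,
        4.81729140e-02, -1.24153994e-04]), 'eef_pos': array([ 211.83136701, -587.7461719 ,  214.06299475]), 'tcp_rot': array([-3.14048322e+00, -1.30986636e-04,  3.45795077e-01]), 'ft_force': array([-0.02565698, -0.00673914, -0.60471249]), 'moment': array([ 0.01505067, -0.00972247,  0.03598779]), 'opening': 1.0007079254114801}
top {'mtx': array([[481.02802008,   0.        , 254.82814523],
       [  0.        , 481.02802008, 190.47627676],
       [  0.        ,   0.        ,   1.        ]]), 'R': array([[-0.02792815, -0.99960473, -0.00322391],
       [-0.99769409,  0.02807406, -0.06179283],
       [ 0.06185891,  0.00149072, -0.99808379]]), 't': array([ 15.12972999, 496.84151644, 891.74978876])}
side {'mtx': array([[456.53000422,   0.        , 262.00578552],
       [  0.        , 456.53000422, 192.53868793],
       [  0.        ,   0.        ,   1.        ]]), 'R': array([[-0.66345124, -0.74819717,  0.00578398],
       [-0.52698222,  0.46177702, -0.71347861],
       [ 0.53115177, -0.47640633, -0.70065313]]), 't': array([319.15013698, 296.36352001, 734.29326803])}
```

View pics/top0.png

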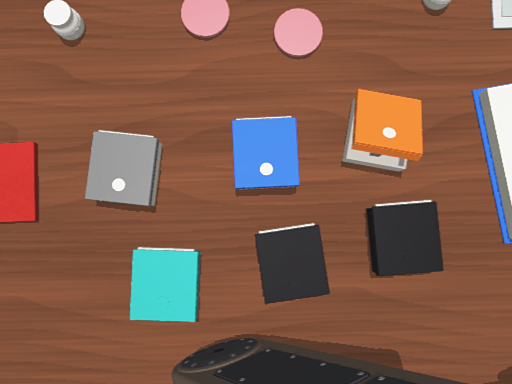

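View pics/side0.png

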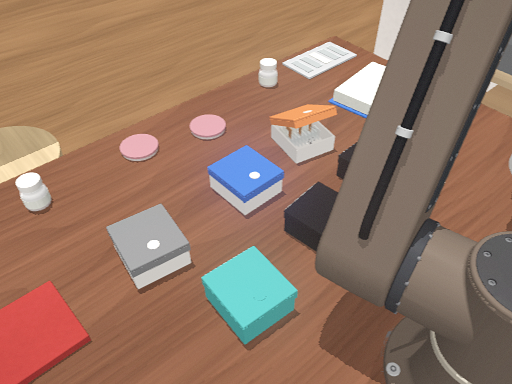

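The top view shows the dots: grey at about (119,185), blue (266,169), and orange (389,132) on the raised lid. The side view confirms that blue and grey are shut and orange is open. The black and turquoise boxes are look-alikes.

```bash
python3 - <<'E'
from h import *
guess=dict(top=dict(blue=(266,169),orange=(389,132),grey=(119,185)),side=dict(blue=(255,175),orange=(308,112),grey=(153,244)))
Z=dict(blue=62,orange=104,grey=62)
for n in guess:
    f=np.load(n+".npz"); p=f["p"]; d=f["d"]; ci=camera_info(n)
    hsv=cv2.cvtColor(p,cv2.COLOR_RGB2HSV)
    m=((hsv[...,1]<50)&(hsv[...,2]>195)).astype(np.uint8)
    k,l,st,c=cv2.connectedComponentsWithStats(m)
    for b,(u,v) in guess[n].items():
        i=[j for j in range(1,k) if np.hypot(*(c[j]-(u,v)))<10 and st[j,4]>10]
        for j in i:
            dd=np.median(d[l==j]); print(n,b,c[j].round(1),st[j,4],"plane",px2w(ci,*c[j],z=Z[b]).round(1),"depth",px2w(ci,*c[j],d=dd).round(1))
# blue & orange lid outlines in top
f=np.load("top.npz");p=f["p"];ci=camera_info("top");hsv=cv2.cvtColor(p,cv2.COLOR_RGB2HSV)
for b,lo,hi in(("blue",105,125),("orange",8,18)):
    m=((hsv[...,0]>=lo)&(hsv[...,0]<=hi)&(hsv[...,1]>200)&(hsv[...,2]>120)).astype(np.uint8)
    m[:, 460:]=0
    c=max(cv2.findContours(m,0,2)[0],key=cv2.contourArea); r=cv2.minAreaRect(c)
    print(b,r); print([px2w(ci,*q,z=Z[b]).round(0)[:2] for q in cv2.boxPoints(r)])
E
```

```text
top blue [266.  168.5] 127 plane [533. -20.  62.] depth [532.9 -19.9  63. ]
top orange [388.8 132.3] 97 plane [ 584.8 -231.1  104. ] depth [ 584.8 -231.   104.4]
top grey [118.  184.4] 135 plane [512.1 245.9  62. ] depth [512.  245.5  63.2]
side blue [254.2 174.9] 60 plane [531.5 -21.8  62. ] depth [529.8 -20.4  64. ]
side orange [307.1 111.1] 14 plane [ 583.5 -233.1  104. ] depth [ 582.6 -232.1  104.9]
side grey [152.9 244.1] 99 plane [511.2 244.1  62. ] depth [509.8 244.6  63.7]Traceback (most recent call last):
  File "<stdin>", line 18, in <module>
ValueError: max() iterable argument is empty
```

carry_out([
  {"dz":-0.02},
], grip=0)

```text
schema error: expected keys dx, dy, dz, twist
```

carry_out([
  {"dx":0.038,"dy":-0.0325,"dz":0,"twist":0},
  {"dx":0.076,"dy":-0.065,"dz":0,"twist":0},
  {"dx":0.114,"dy":-0.0975,"dz":0,"twist":0},
  {"dx":0.152,"dy":-0.13,"dz":0,"twist":0},
  {"dx":0.19,"dy":-0.1625,"dz":0,"twist":0},
], grip=0)

```text
t: 0.6
eef_pos: [336.0, -368.9, 214.5]
tcp_rot: [-3.141, 0.0, 0.345]
ft_force: [0.9, -0.5, -0.1]
opening: 0.635
```

carry_out([
  {"dx":0.038,"dy":-0.0325,"dz":0,"twist":0},
  {"dx":0.076,"dy":-0.065,"dz":0,"twist":0},
  {"dx":0.114,"dy":-0.0975,"dz":0,"twist":0},
  {"dx":0.152,"dy":-0.13,"dz":0,"twist":0},
  {"dx":0.19,"dy":-0.1625,"dz":0,"twist":0},
], grip=0)

```text
t: 1.1
eef_pos: [459.8, -151.5, 214.6]
tcp_rot: [3.141, 0.0, 0.346]
ft_force: [0.5, -0.3, 0.3]
opening: 0.215
```

```bash
cat >> h.py <<'E'
def delta(x,y,z):
    from scipy.spatial.transform import Rotation as Ro
    s=state(); R=Ro.from_euler("xyz",s["tcp_rot"]).as_matrix()
    print("t",s["t"],s["eef_pos"].round(1),s["tcp_rot"].round(3),"F",s["ft_force"].round(1),"op",round(s["opening"],3),"-> tool delta",(R.T@(np.array([x,y,z])-s["eef_pos"])).round(1))
E
python3 -c "
from h import *
delta(532.5,-20.5,85)"
```

```text
t 1.1 [ 459.8 -151.5  214.6] [3.141 0.    0.346] F [ 0.5 -0.3  0.3] op 0.215 -> tool delta [112.8 -98.6 129.6]
```

carry_out([
  {"dx":0.037,"dy":-0.033,"dz":0,"twist":0},
  {"dx":0.075,"dy":-0.066,"dz":0,"twist":0},
  {"dx":0.113,"dy":-0.099,"dz":0,"twist":0},
  {"dx":0.113,"dy":-0.099,"dz":0.045,"twist":0},
  {"dx":0.113,"dy":-0.099,"dz":0.09,"twist":0},
], grip=0)

```text
t: 1.6
eef_pos: [532.8, -20.4, 124.0]
tcp_rot: [3.14, -0.002, 0.349]
ft_force: [0.4, -0.7, -0.9]
opening: 0.003
```

carry_out([
  {"dx":0,"dy":0,"dz":0.02,"twist":0},
  {"dx":0,"dy":0,"dz":0.03,"twist":0},
  {"dx":0,"dy":0,"dz":0.035,"twist":0},
  {"dx":0,"dy":0,"dz":0.035,"twist":0},
  {"dx":0,"dy":0,"dz":0.035,"twist":0},
], grip=0)

```text
t: 2.1
eef_pos: [532.5, -22.2, 90.6]
tcp_rot: [3.141, -0.001, 0.346]
ft_force: [0.3, 0.2, -0.4]
opening: 0.005
```

```bash
python3 -c "
from h import *
delta(532.5,-20.5,62)
ci=camera_info('wrist');p,d=read_camera('wrist');cv2.imwrite('pics/w1.png',p[:,:,::-1])
X=np.array([532.5,-20.5,62]);c=ci['R']@X+ci['t'];print((ci['mtx']@c/c[2]).round(1))
"
```

```text
t 2.1 [532.5 -22.2  90.6] [ 3.141e+00 -1.000e-03  3.460e-01] F [ 0.3  0.2 -0.4] op 0.005 -> tool delta [ 0.6 -1.7 28.6]
[257.4 228.6   1. ]
```

View pics/w1.png

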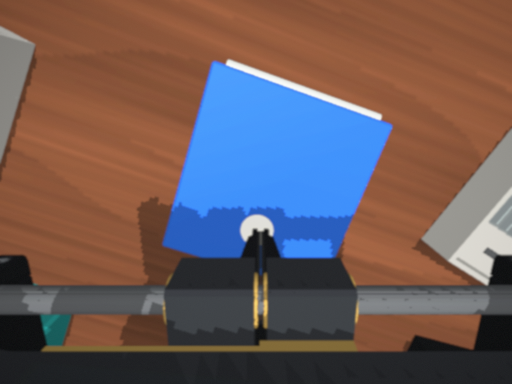

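The wrist view shows the dot at about (257,228), as predicted, with the shut fingers directly above it. I'll descend slowly.

carry_out([
  {"dx":0,"dy":-0.001,"dz":0.005,"twist":0},
  {"dx":0,"dy":-0.001,"dz":0.01,"twist":0},
  {"dx":0,"dy":-0.001,"dz":0.015,"twist":0},
  {"dx":0,"dy":-0.001,"dz":0.019,"twist":0},
  {"dx":0,"dy":-0.001,"dz":0.023,"twist":0},
], grip=0)

```text
t: 2.65
eef_pos: [531.6, -21.1, 66.1]
tcp_rot: [-3.142, 0.0, 0.346]
ft_force: [1.1, 0.8, 0.3]
opening: 0.006
```

carry_out([
  {"dx":0,"dy":0,"dz":0.002,"twist":0},
  {"dx":0,"dy":0,"dz":0.004,"twist":0},
  {"dx":0,"dy":0,"dz":0.006,"twist":0},
  {"dx":0,"dy":0,"dz":0.008,"twist":0},
  {"dx":0,"dy":0,"dz":0.01,"twist":0},
], grip=0)

```text
t: 3.15
eef_pos: [531.3, -21.1, 56.7]
tcp_rot: [-3.141, 0.001, 0.346]
ft_force: [-6.2, -0.8, 13.1]
opening: 0.005
```

carry_out([
  {"dx":0,"dy":0,"dz":0.001,"twist":0},
  {"dx":0,"dy":0,"dz":0.002,"twist":0},
  {"dx":0,"dy":0,"dz":0.002,"twist":0},
], grip=0)

```text
t: 3.45
eef_pos: [531.4, -21.1, 54.5]
tcp_rot: [-3.142, 0.0, 0.346]
ft_force: [-2.1, 0.2, 3.4]
opening: 0.002
```

carry_out([
  {"dx":0,"dy":0,"dz":0.001,"twist":0},
  {"dx":0,"dy":0,"dz":0.002,"twist":0},
  {"dx":0,"dy":0,"dz":0.002,"twist":0},
], grip=0)

```text
t: 3.75
eef_pos: [531.6, -21.1, 53.8]
tcp_rot: [3.141, -0.001, 0.346]
ft_force: [-8.1, 0.9, 20.9]
opening: 0.005
```

Firm against the stop at 21 N. I'll hold, then ease off slowly.

carry_out([
  {"dx":0,"dy":0,"dz":0,"twist":0},
  {"dx":0,"dy":0,"dz":0,"twist":0},
  {"dx":0,"dy":0,"dz":0,"twist":0},
  {"dx":0,"dy":0,"dz":0,"twist":0},
  {"dx":0,"dy":0,"dz":-0.001,"twist":0},
], grip=0)

```text
t: 4.25
eef_pos: [531.5, -21.1, 54.2]
tcp_rot: [3.141, -0.0, 0.346]
ft_force: [-2.0, -0.7, 3.4]
opening: 0.003
```

carry_out([
  {"dx":0,"dy":0,"dz":-0.002,"twist":0},
  {"dx":0,"dy":0,"dz":-0.004,"twist":0},
  {"dx":0,"dy":0,"dz":-0.007,"twist":0},
  {"dx":0,"dy":0,"dz":-0.011,"twist":0},
  {"dx":0,"dy":0,"dz":-0.016,"twist":0},
], grip=0)

```text
t: 4.75
eef_pos: [531.7, -21.1, 69.8]
tcp_rot: [3.141, -0.0, 0.346]
ft_force: [-0.2, 0.4, 0.9]
opening: 0.006
```

carry_out([
  {"dx":0,"dy":0,"dz":-0.015,"twist":0},
  {"dx":0,"dy":0,"dz":-0.035,"twist":0},
  {"dx":0,"dy":0,"dz":-0.065,"twist":0},
  {"dx":0,"dy":0,"dz":-0.1,"twist":0},
  {"dx":0,"dy":0,"dz":-0.12,"twist":0},
], grip=0)

```text
t: 5.25
eef_pos: [532.1, -21.2, 192.3]
tcp_rot: [3.14, -0.002, 0.346]
ft_force: [-0.0, 0.4, -0.4]
opening: 0.006
```

carry_out([
  {"dx":0,"dy":0,"dz":0,"twist":0},
  {"dx":0,"dy":0,"dz":0,"twist":0},
  {"dx":0,"dy":0,"dz":0,"twist":0},
  {"dx":0,"dy":0,"dz":0,"twist":0},
  {"dx":0,"dy":0,"dz":0,"twist":0},
], grip=0)

```text
t: 5.75
eef_pos: [531.4, -21.1, 188.8]
tcp_rot: [-3.141, 0.001, 0.346]
ft_force: [0.4, 0.8, -0.2]
opening: 0.007
```

```bash
python3 -c "
from h import *
delta(584.5,-231.5,180)
p,d=read_camera('side');cv2.imwrite('pics/s2.png',p[:,:,::-1])
"
```

```text
t 5.75 [531.4 -21.1 188.8] [-3.141e+00  1.000e-03  3.460e-01] F [ 0.4  0.8 -0.2] op 0.007 -> tool delta [-21.4 216.    8.7]
```

View pics/s2.png

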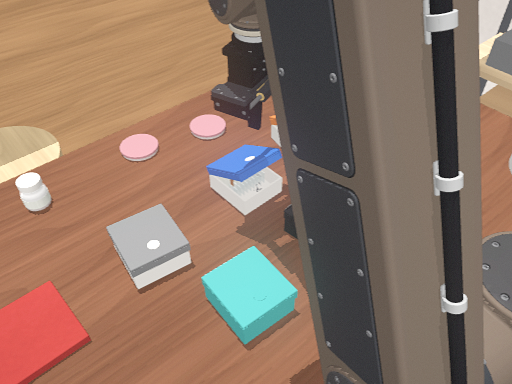

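The side view shows the blue lid up, with its dot at about (250,158), and grey still shut. Next is orange.

carry_out([
  {"dx":-0.005,"dy":0.045,"dz":0,"twist":0},
  {"dx":-0.009,"dy":0.09,"dz":0,"twist":0},
  {"dx":-0.013,"dy":0.135,"dz":0,"twist":0},
  {"dx":-0.017,"dy":0.18,"dz":0,"twist":0},
  {"dx":-0.021,"dy":0.216,"dz":0,"twist":0},
], grip=0)

```text
t: 6.3
eef_pos: [585.3, -233.9, 189.1]
tcp_rot: [-3.141, 0.0, 0.345]
ft_force: [1.7, 0.8, -0.4]
opening: 0.003
```

carry_out([
  {"dx":0,"dy":0,"dz":0.02,"twist":0},
  {"dx":0,"dy":0,"dz":0.04,"twist":0},
  {"dx":0,"dy":0,"dz":0.05,"twist":0},
  {"dx":0,"dy":0,"dz":0.055,"twist":0},
  {"dx":0,"dy":0,"dz":0.055,"twist":0},
], grip=0)

```text
t: 6.8
eef_pos: [585.1, -231.2, 134.3]
tcp_rot: [-3.141, 0.0, 0.346]
ft_force: [0.3, 0.6, 0.5]
opening: 0.007
```

```bash
python3 -c "
from h import *
delta(584.5,-231.5,104)
ci=camera_info('wrist');p,d=read_camera('wrist');cv2.imwrite('pics/w3.png',p[:,:,::-1])
X=np.array([584.5,-231.5,104]);c=ci['R']@X+ci['t'];print((ci['mtx']@c/c[2]).round(1))
"
```

```text
t 6.8 [ 585.1 -231.2  134.3] [-3.141  0.     0.346] F [0.3 0.6 0.5] op 0.007 -> tool delta [-0.6  0.1 30.3]
[260.  229.3   1. ]
```

View pics/w3.png

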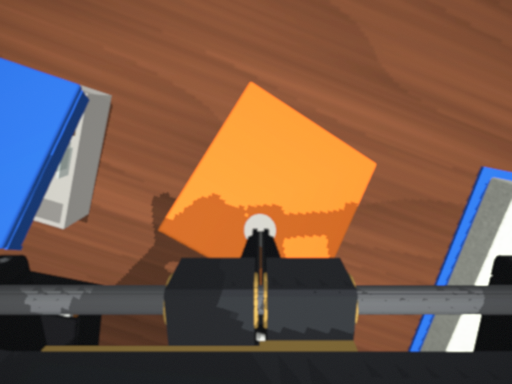

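The orange dot is at (260,229), again as predicted. I'll press along the lid's arc at about 30 mm/s.

carry_out([
  {"dx":0,"dy":0,"dz":0.006,"twist":0},
  {"dx":0,"dy":0,"dz":0.012,"twist":0},
  {"dx":0,"dy":0,"dz":0.018,"twist":0},
  {"dx":0,"dy":0,"dz":0.021,"twist":0},
  {"dx":0,"dy":0,"dz":0.024,"twist":0},
], grip=0)

```text
t: 7.35
eef_pos: [585.0, -231.4, 110.3]
tcp_rot: [-3.142, 0.0, 0.346]
ft_force: [0.5, -0.1, -0.5]
opening: 0.005
```

carry_out([
  {"dx":-0.0005,"dy":-0.0003,"dz":0.003,"twist":0},
  {"dx":-0.001,"dy":-0.0006,"dz":0.006,"twist":0},
  {"dx":-0.002,"dy":-0.0012,"dz":0.009,"twist":0},
  {"dx":-0.003,"dy":-0.0018,"dz":0.012,"twist":0},
  {"dx":-0.004,"dy":-0.0024,"dz":0.015,"twist":0},
], grip=0)

```text
t: 7.85
eef_pos: [580.4, -230.6, 95.5]
tcp_rot: [3.141, 0.0, 0.346]
ft_force: [-0.5, -0.0, 1.8]
opening: 0.006
```

carry_out([
  {"dx":-0.001,"dy":-0.0006,"dz":0.003,"twist":0},
  {"dx":-0.002,"dy":-0.0011,"dz":0.006,"twist":0},
  {"dx":-0.003,"dy":-0.0016,"dz":0.009,"twist":0},
  {"dx":-0.004,"dy":-0.002,"dz":0.012,"twist":0},
  {"dx":-0.0045,"dy":-0.0024,"dz":0.015,"twist":0},
], grip=0)

```text
t: 8.35
eef_pos: [575.3, -229.7, 80.4]
tcp_rot: [-3.142, 0.0, 0.346]
ft_force: [-0.8, 0.4, 2.6]
opening: 0.004
```

carry_out([
  {"dx":-0.0005,"dy":0,"dz":0.003,"twist":0},
  {"dx":-0.0005,"dy":0,"dz":0.006,"twist":0},
  {"dx":-0.001,"dy":0,"dz":0.009,"twist":0},
  {"dx":-0.001,"dy":0,"dz":0.012,"twist":0},
  {"dx":-0.001,"dy":0,"dz":0.015,"twist":0},
], grip=0)

```text
t: 8.85
eef_pos: [574.3, -230.2, 65.4]
tcp_rot: [-3.141, 0.0, 0.346]
ft_force: [-2.8, 0.7, 3.0]
opening: 0.004
```

carry_out([
  {"dx":0,"dy":0,"dz":0.002,"twist":0},
  {"dx":0,"dy":0,"dz":0.004,"twist":0},
  {"dx":0,"dy":0,"dz":0.006,"twist":0},
  {"dx":0,"dy":0,"dz":0.008,"twist":0},
  {"dx":0,"dy":0,"dz":0.009,"twist":0},
], grip=0)

```text
t: 9.35
eef_pos: [574.4, -230.1, 56.4]
tcp_rot: [-3.141, 0.0, 0.346]
ft_force: [-3.3, -0.3, 5.4]
opening: 0.006
```

carry_out([
  {"dx":0,"dy":0,"dz":0.001,"twist":0},
  {"dx":0,"dy":0,"dz":0.002,"twist":0},
  {"dx":0,"dy":0,"dz":0.002,"twist":0},
], grip=0)

```text
t: 9.65
eef_pos: [574.4, -230.1, 54.8]
tcp_rot: [-3.142, 0.0, 0.346]
ft_force: [-5.0, -0.3, 6.7]
opening: 0.0
```

carry_out([
  {"dx":0,"dy":0,"dz":0.001,"twist":0},
  {"dx":0,"dy":0,"dz":0.002,"twist":0},
  {"dx":0,"dy":0,"dz":0.002,"twist":0},
], grip=0)

```text
t: 9.95
eef_pos: [574.5, -230.2, 54.5]
tcp_rot: [3.141, -0.0, 0.346]
ft_force: [-10.3, 2.5, 22.7]
opening: 0.005
```

carry_out([
  {"dx":0,"dy":0,"dz":0,"twist":0},
  {"dx":0,"dy":0,"dz":0,"twist":0},
  {"dx":0,"dy":0,"dz":0,"twist":0},
  {"dx":0,"dy":0,"dz":0,"twist":0},
  {"dx":0,"dy":0,"dz":-0.001,"twist":0},
], grip=0)

```text
t: 10.45
eef_pos: [574.4, -230.1, 54.7]
tcp_rot: [3.141, -0.0, 0.346]
ft_force: [-5.0, 0.9, 7.8]
opening: 0.006
```

carry_out([
  {"dx":0,"dy":0,"dz":-0.002,"twist":0},
  {"dx":0,"dy":0,"dz":-0.004,"twist":0},
  {"dx":0,"dy":0,"dz":-0.007,"twist":0},
  {"dx":0,"dy":0,"dz":-0.011,"twist":0},
  {"dx":0,"dy":0,"dz":-0.016,"twist":0},
], grip=0)

```text
t: 10.95
eef_pos: [574.6, -230.1, 69.7]
tcp_rot: [-3.142, 0.0, 0.346]
ft_force: [-0.5, -0.7, 0.2]
opening: 0.007
```

carry_out([
  {"dx":0,"dy":0,"dz":-0.015,"twist":0},
  {"dx":0,"dy":0,"dz":-0.035,"twist":0},
  {"dx":0,"dy":0,"dz":-0.065,"twist":0},
  {"dx":0,"dy":0,"dz":-0.1,"twist":0},
  {"dx":0,"dy":0,"dz":-0.14,"twist":0},
], grip=0)

```text
t: 11.45
eef_pos: [574.1, -229.9, 211.5]
tcp_rot: [-3.141, 0.0, 0.346]
ft_force: [-0.5, -0.2, 0.1]
opening: 0.006
```

carry_out([
  {"dx":-0.04,"dy":0.02,"dz":0,"twist":0},
  {"dx":-0.08,"dy":0.04,"dz":0,"twist":0},
  {"dx":-0.12,"dy":0.06,"dz":0,"twist":0},
  {"dx":-0.16,"dy":0.08,"dz":0,"twist":0},
  {"dx":-0.2,"dy":0.1,"dz":0,"twist":0},
], grip=0)

```text
t: 11.95
eef_pos: [418.9, -393.1, 210.9]
tcp_rot: [3.14, -0.0, 0.346]
ft_force: [0.8, -0.4, 0.5]
opening: 0.003
```

carry_out([
  {"dx":0,"dy":0.045,"dz":0,"twist":0},
  {"dx":0,"dy":0.09,"dz":0,"twist":0},
  {"dx":0,"dy":0.13,"dz":0,"twist":0},
  {"dx":0,"dy":0.13,"dz":0,"twist":0},
  {"dx":0,"dy":0.13,"dz":0,"twist":0},
], grip=0)

```text
t: 12.45
eef_pos: [464.1, -514.5, 209.8]
tcp_rot: [-3.141, 0.0, 0.345]
ft_force: [-0.4, -0.5, 1.0]
opening: 0.004
```

```bash
python3 -c "
from h import *
delta(0,0,0)
p,d=read_camera('side');q,e=read_camera('top')
cv2.imwrite('pics/f4.png',np.vstack([p[:260],q[60:300]])[:,:,::-1])
ci=camera_info('top')
for n,(u,v) in dict(blue=(266,169),orange=(390,140),grey=(118,184)).items():
    hsv=cv2.cvtColor(q,cv2.COLOR_RGB2HSV);m=(hsv[...,1]<50)&(hsv[...,2]>195)
    k,l,st,c=cv2.connectedComponentsWithStats(m.astype(np.uint8))
    for j in range(1,k):
        if np.hypot(*(c[j]-(u,v)))<16 and st[j,4]>10: print(n,c[j].round(1),st[j,4],px2w(ci,*c[j],d=np.median(e[l==j])).round(1))
"
```

```text
t 12.45 [ 464.1 -514.5  209.8] [-3.141  0.     0.345] F [-0.4 -0.5  1. ] op 0.004 -> tool delta [-262.6 -641.1  210. ]
blue [266.  156.2] 112 [549.7 -19.7 103.8]
blue [265.4 182.8] 381 [511.8 -19.3   5.3]
orange [381.1 145.5] 123 [ 568.6 -227.7   63.4]
grey [118.1 184.2] 139 [512.2 245.4  62.9]
```

View pics/f4.png

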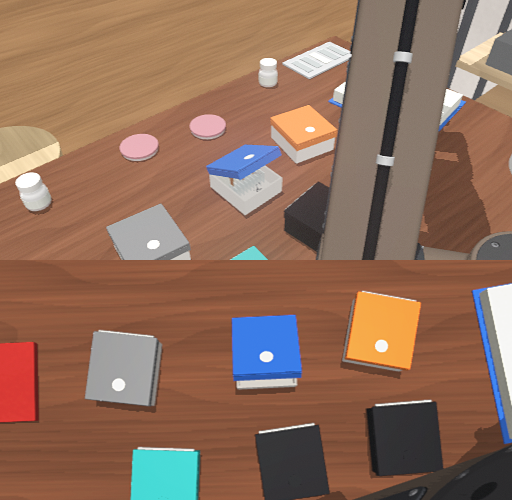

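The combined view shows blue open (dot at z 104), orange shut (dot at z 63) and grey shut (z 63). The arm is clear of all three.

```bash
python3 -c "
from cell import *
print(job_done())"
```

```text
the job is handed in; nothing more can be done
None
```

The blue box is open, the orange box is shut and staying down, and the grey box was left shut. Each latch took on the first slow press down to the stop: about 21 N on blue first, then 23 N on orange, each held for about 0.4 s.

The last camera check came about 1.5 s after I let go of the orange lid. It put the blue dot at 104 mm, the orange dot at 63 mm and the grey dot at 63 mm, against the expected 104 mm open and 62 mm shut. The arm was clear of everything, and I handed the job in at about 12.5 s. None of the checks failed. The stops felt about 1 mm higher than the stated 53 mm, and the orange dot ended about 5 mm in x from where I predicted. The press still landed on the dot.

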